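# Cap the shaker and hold the caddy lid at half-lock

## Task

Two of the scattered lids belong to vessels on the bar: first put the round-knobbed aluminium cap on the cocktail shaker and let go of it, then set the bar-gripped brass lid into the mouth of the brass caddy, lugs down through the notches, and twist it clockwise (seen from above) half-way to its lock, so that its grip bar points at the raised ribs on the collar. Do not let it reach the click, and finish while still gripping the lid and holding it there against its return spring. Keep the shaker standing and leave the spare brass lid and everything else where they are.

Things in the scene. Friction and masses are not known exactly. Their poses are not given: they have to be found in the camera images.
- caddy: Round brass caddy, fixed; body 100 mm across (foot 112), collar 91 mm across, 95 mm high. Origin: centre of underside, z up. Two notches in its mouth flange at its +x and -x, about 20 mm wide and reaching to the bore wall, let the lid's lugs through. Below the flange they turn clockwise only (seen from above). Click at about 82 degrees (domed spring housing on the collar at -100 degrees).
- caddy_mouth (a point): Centre of the caddy's mouth, at its top face (95 mm up). The mouth is a 60 mm hole through an 8 mm thick flange, over a bore 80 mm across. The lugs go under the flange, with 2 mm of vertical play.
- half_rib (a point): Top of one of the two raised upright ribs on the outside of the caddy's collar, 4 mm wide, standing 6 mm out, flush with the top: the half-way marks. They lie 45 degrees clockwise from the notches (caddy directions -45 and 135 degrees); this point is at -45 degrees, 51 mm from the axis.
- lid: Loose brass bayonet lid, 0.15 kg, the only one with a bar grip. Origin: centre of underside, z up. Plug 52 mm across, z 0 to 16 mm, with lugs at +x and -x (72 mm over tips, 12 mm wide, z 0 to 6); disc 88 mm across, z 16 to 21, rim pips at +-x; grip bar 60 mm along x, 14 mm in y, z 21 to 45. Lies plug down. Half a turn makes no difference. Seated, its origin is 79 mm above the caddy's.
- spring_ring (a joint): Sprung ring inside the caddy that the lugs push round (rad), 0 at rest, growing as the lid is twisted clockwise. The lugs meet it after about 0.2 rad of twist, so at 45 degrees of lid twist it reads about 0.58. It pushes back with about 0.06 N m at 0 and 0.16 N m at half-way: a lid let go turns back, out of place.
- click_pin (a joint): Sprung lock pin of the caddy (m), 0 at rest; a lug that is twisted too far, past about 82 degrees, pushes it outward up to 5 mm: the click, which must not happen.
- shaker: Loose aluminium cocktail shaker, dented, 0.35 kg, standing open, 150 mm high, 88 mm across at its widest (90 mm up), 64 mm outside at the rim, mouth 56 mm inside. Origin: centre of its underside, z up.
- cap: Loose aluminium cap of the shaker, about 0.09 kg. Origin: centre of its underside, z up. Plug 46 mm across, 14 mm high; disc 68 mm across, z = 14 to 20 mm; round upright knob 26 mm across, z = 20 to 46 mm. Lies plug down on the bar top. On the shaker its disc rests on the rim, so its origin is 136 mm above the shaker's underside.
- jar_lid: Spare brass lid of another jar, disc 86 mm across, thin round knob 16 mm across, 46 mm high in all, no lugs: fits nothing here, leave alone. Origin: centre of its underside.
- mug: Chipped white enamel mug, 82 mm across, 85 mm high, handle at its +y: bystander. Origin: centre of its underside.
- bitters: Amber bitters bottle, 54 mm across, 150 mm high: bystander. Origin: centre of its underside.
- tap_handle: Lacquered wooden tap handle with brass ferrule, lying, about 180 mm long along its x, 26 mm thick: bystander. Origin: on the bar top under its middle.
- church_key: Stubby iron church key, lying flat, about 113 mm long along its x, 30 mm wide, 7 mm thick: bystander. Origin: under its middle.
- jigger: Small steel measuring cup, 44 mm across, 50 mm high: bystander. Origin: centre of its underside.
- coasters: Bundle of round cork coasters, 92 mm across, 20 mm high: bystander. Origin: centre of its underside.
Mind the look-alikes: they are no part of the job. Leave any green look-alike of the cap alone.

How it is judged:
By the outcome, as a careful person would: the job done as asked, in the order asked, and still so for the second after the job is handed in, while the arm keeps its last pose, push and grip.
It also fails if it takes over 66 s, if anything falls off the work surface, if the arm or the gripper's body presses on something with over 40 N, if the wrist force passes 120 N, or if a joint passes its speed limit or range.

## Robot

A 6-joint arm with a two-finger parallel gripper is mounted at the origin on the work surface. World frame = base frame: x ahead of the robot, y to its left, z up, the work surface at z = 0. Lengths are in m, angles in rad, forces in N, time in s.
With the tool pointing down it reaches from about 0.425 to 1.125 m from the base axis. Payload 14.9 kg.
Tool frame: the origin (TCP) lies at the very end of the fingers, on their centre line; the grasp point (between the pads) lies 19 mm behind it; z points along the fingers, y is the line along which they close (so a half turn about z gives the same grasp; the last joint's range is limited). The gripper opens to 91 mm and grips with 3 to 60 N. Pads are 32 mm wide; open, the fingers measure 118 mm over their backs; the gripper's body (76 mm by 178 mm) begins 60 mm behind the grasp point.
Start: joints at [1.212, 0.379, 1.734, -0, 1.028, -0.033], TCP at [0.224, 0.663, 0.214] pointing down, gripper open.
Joint ranges: [-2.77, 2.77], [-0.74, 2.19], [0, 2.66], [-1.06, 4.2], [0.31, 2.87], [-3.08, 3.08]. Speed limits (rad/s): [1.89, 1.89, 2.39, 3.14, 3.14, 3.14].

## Interface

Orientations are given as [roll, pitch, yaw] about the fixed x, y, z axes, in that order (R = Rz(yaw) Ry(pitch) Rx(roll)).
In Python, from plant import env, imaging gives the robot as it stands. The module is installed in compiled form; this text tells all that it offers.
- The arm moves only by the tool arm_command, never from a script. Its argument "motion" is a list of rows, each a list of 7 numbers: the shift along the tool's x, y, z in mm, then the turn, a rotation vector about the tool's x, y, z in units of 5 degrees (1.0 is 5 degrees), then the opening, from 0 (shut) to 1 (fully open). A call has 1 to 20 rows; each row shifts and turns the commanded pose from where the row before left it, along the tool's axes as they then stand; what a row does not reach is not made up. A row lasts 1/10 s, in which the tool goes at most 50 mm and 8.59 degrees, less where a joint would pass 70% of its speed; a pose out of reach is approached as far as the arm can. A call with a gripper value outside its range is refused whole. The fingers move at their own pace and stop on an object; "newtons" is the grip in N (left out, the last holds). Time passes only in rows, so rows that do not move let the fingers close. It gives the time, the measured TCP pose, the force, the opening and the grip force at its end, in the units of the state.
- env.observe(): the state, without advancing time (a new reading comes with each control period).
- imaging.capture(name): name is "scene" or "top" or "wrist"; returns the picture (480x640x3 uint8, red, green, blue); there is no depth.
- imaging.camera_info(name): a dict with "fx", "fy", "cx", "cy" (pixels), "world_from_camera" (4x4, takes a point from camera to world coordinates); the wrist camera has in their place "T_tool_cam" (4x4, takes a point from camera to tool coordinates, whose origin is the TCP and whose axes are the flange's). Camera axes: x right, y up, looking along -z (the intrinsics and any distortion apply to the point x, -y, -z); pixel columns grow to the right and rows downward; lengths in m; the calibration is good to about 2 mm. A picture is of the moment at which its call begins: read the wrist's pose just before it. camera_info takes no time and is no camera call.
- env.close_job(): hands the job in; it is judged then, once.
The state is a dict: "t": time; "joint_positions": joint angles; "dq": joint speeds; "effort": joint torques, N m; "ee_pos": TCP position; "tool_rot": TCP orientation; "wrist_force": force on the tool from outside, world axes, zero at the start; "ft_torque": the same for the moment, N m; "grip_width": finger opening in m; "grasp_force": force on a finger pad.
Only numpy, scipy, OpenCV 4.12 (cv2) and the standard library are available. Lean on these libraries where they do the work, as an engineer would, in place of code of your own. Each camera call takes 0.05 s, during which the arm holds its last target. There are 200 camera calls.

## Working session

There is one attempt and no reset: what is moved stays moved. The work goes in short steps, Python scripts to look and compute and a tool call to move; the robot and the scene stay as the last step left them, time stands still between calls to the robot, and variables do not carry over. Pictures are saved under pics/ and viewed, at most 10 in all, crops included, and the job is handed in when it is done.

Besides the shell and the picture viewer there is one more tool, called in YAML: its name, and indented under it one key for each argument. arm_command: Moves the arm, as the interface text tells. Its arguments: {"type":"object","properties":{"motion":{"type":"array","items":{"type":"array","items":{"type":"number"}}},"newtons":{"type":"number"}},"required":["motion"]}

```bash
mkdir -p pics; python3 - <<'E'
from plant import env, imaging
import cv2, numpy as np
np.set_printoptions(precision=4,suppress=True)
for n in ("scene","top"):
    im=imaging.capture(n); cv2.imwrite(f"pics/{n}0.png",im[:,:,::-1]); print(n,imaging.camera_info(n))
print(imaging.camera_info("wrist"))
print(env.observe())
E
```

```text
scene {'fx': 436.5479024784942, 'fy': 436.5479024784942, 'cx': 322.2978427918218, 'cy': 233.25531968792842, 'world_from_camera': array([[ 0.1375, -0.7987,  0.5858,  1.0676],
       [ 0.9904,  0.1034, -0.0914, -0.0864],
       [ 0.0124,  0.5928,  0.8053,  0.7304],
       [ 0.    ,  0.    ,  0.    ,  1.    ]])}
top {'fx': 619.5198642137265, 'fy': 619.5198642137265, 'cx': 316.92514919591616, 'cy': 246.77262208404585, 'world_from_camera': array([[-0.0224,  0.9816, -0.1897,  0.3367],
       [-0.9995, -0.0261, -0.0172, -0.0179],
       [-0.0218,  0.1892,  0.9817,  1.5347],
       [ 0.    ,  0.    ,  0.    ,  1.    ]])}
{'fx': 397.971528307819, 'fy': 397.971528307819, 'cx': 324.47977374065545, 'cy': 242.8653493876004, 'T_tool_cam': array([[-0.0008,  0.9724,  0.2335,  0.0658],
       [ 1.    ,  0.0006,  0.0008,  0.0009],
       [ 0.0006,  0.2335, -0.9724, -0.1715],
       [ 0.    ,  0.    ,  0.    ,  1.    ]])}
{'t': 0.1, 'joint_positions': array([ 1.2117,  0.3794,  1.7347, -0.    ,  1.0285, -0.0333]), 'dq': array([ 0.0006, -0.0026, -0.0013, -0.0004, -0.0008, -0.0007]), 'effort': array([  0.0018, -76.5035, -43.5289,   0.0652,   0.0398,  -0.    ]), 'ee_pos': array([0.2239, 0.6628, 0.2133]), 'tool_rot': array([-3.1406, -0.    ,  2.8158]), 'wrist_force': array([ 0.0612,  0.022 , -0.709 ]), 'ft_torque': array([0.0068, 0.0074, 0.0257]), 'grasp_force': 0.0, 'grip_width': 0.09133607504363975}
```

View pics/scene0.png

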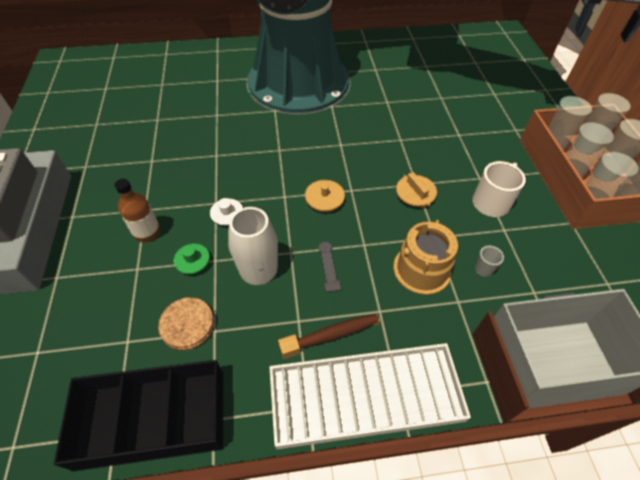

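View pics/top0.png

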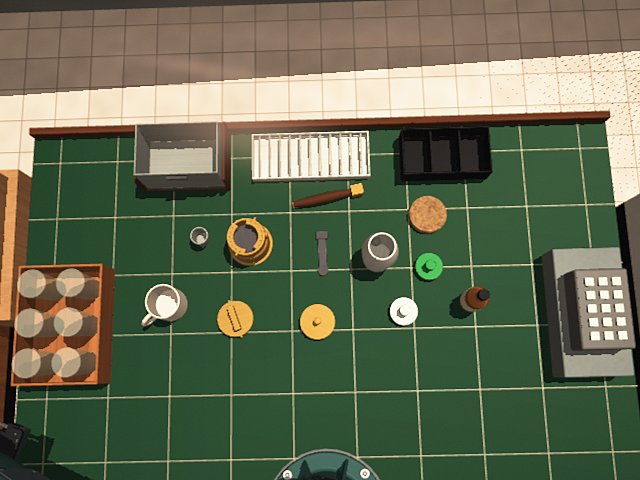

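The scene view shows the lid (417,190), caddy (427,255), shaker (253,245), cap (227,211), jar lid (324,195) and green look-alike (191,259). The top view shows the lid (235,319), caddy mouth (246,238), shaker rim (380,245), white cap (404,311), jar lid (317,322) and green look-alike (429,267).

```bash
cat > h.py <<'E'
from plant import env, imaging
import cv2, numpy as np
from scipy.spatial.transform import Rotation as R
np.set_printoptions(precision=4,suppress=True)
def cam(name):
    i=imaging.camera_info(name)
    if name=="wrist":
        s=env.observe(); T=np.eye(4); T[:3,:3]=R.from_euler('xyz',s['tool_rot']).as_matrix(); T[:3,3]=s['ee_pos']
        T=T@i['T_tool_cam']
    else: T=i['world_from_camera']
    return i,T
def ray(c,px):
    i,T=c; px=np.asarray(px,float)
    d=np.array([(px[0]-i['cx'])/i['fx'],-(px[1]-i['cy'])/i['fy'],-1.]); d=T[:3,:3]@d
    return T[:3,3],d/np.linalg.norm(d)
def plane(c,px,z):
    o,d=ray(c,px); return o+d*(z-o[2])/d[2]
def tri(rs):
    A=np.zeros((3,3));b=np.zeros(3)
    for o,d in rs: P=np.eye(3)-np.outer(d,d); A+=P; b+=P@o
    p=np.linalg.solve(A,b); return p,[np.linalg.norm(np.cross(p-o,d))*1000 for o,d in rs]
def shot(name,file):
    c=cam(name); im=imaging.capture(name)[:,:,::-1].copy(); cv2.imwrite("pics/"+file,im); return c,im
def proj(c,p):
    i,T=c; q=np.linalg.inv(T)@np.append(p,1); return np.array([i['cx']+i['fx']*q[0]/-q[2], i['cy']-i['fy']*q[1]/-q[2]])
E
python3 - <<'E'
from h import *
t=cam("top"); s=cam("scene")
for n,a,b,z in (("lid",(235,317),(418,186),.045),("lid disc",(235,319),(417,191),.021),("caddy",(245,237),(432,243),.095),("shaker rim",(380,245),(250,223),.15),("cap knob",(404,310),(229,207),.046),("jar",(317,321),(324,190),.046),("green",(429,266),(191,255),.046),("mug",(166,300),(502,182),.085),("bitters",(483,294),(123,185),.15),("key",(322,252),(329,266),.007)):
    print(n,plane(t,a,z),plane(s,b,z),*tri([ray(t,a),ray(s,b)]))
p0,p1=plane(t,(228,303),.045),plane(t,(241,331),.045);print("bar",np.degrees(np.arctan2(*(p1-p0)[[1,0]])))
E
```

```text
lid [0.4579 0.209  0.045 ] [0.4715 0.2104 0.045 ] [0.4597 0.2135 0.0318] [np.float64(2.5997659974295217), np.float64(2.5997659974296297)]
lid disc [0.455  0.2126 0.021 ] [0.4647 0.2147 0.021 ] [0.4564 0.2163 0.0116] [np.float64(2.356788256514566), np.float64(2.3567882565144878)]
caddy [0.6431 0.178  0.095 ] [0.6519 0.177  0.095 ] [0.6455 0.1801 0.0854] [np.float64(0.866987748172693), np.float64(0.8669877481726974)]
shaker rim [ 0.6045 -0.1371  0.15  ] [ 0.6087 -0.1377  0.15  ] [ 0.6054 -0.1378  0.1458] [np.float64(0.31180040009451226), np.float64(0.31180040009447013)]
cap knob [ 0.4647 -0.1968  0.046 ] [ 0.4798 -0.1874  0.046 ] [ 0.4659 -0.1942  0.0302] [np.float64(4.409548530394806), np.float64(4.409548530394802)]
jar [0.4435 0.012  0.046 ] [0.4584 0.0104 0.046 ] [0.4447 0.0125 0.0305] [np.float64(0.11178801867453607), np.float64(0.11178801867456159)]
green [ 0.5697 -0.2624  0.046 ] [ 0.5882 -0.2591  0.046 ] [ 0.573  -0.2652  0.0243] [np.float64(0.671627885381349), np.float64(0.6716278853814593)]
mug [0.4985 0.3661 0.085 ] [0.5172 0.3653 0.085 ] [0.5019 0.3739 0.0677] [np.float64(3.3442017409816547), np.float64(3.3442017409816724)]
bitters [ 0.4871 -0.3617  0.15  ] [ 0.4938 -0.3584  0.15  ] [ 0.4876 -0.3623  0.1438] [np.float64(0.9400045134070257), np.float64(0.9400045134068715)]
key [ 0.6182 -0.0036  0.007 ] [ 0.6216 -0.0022  0.007 ] [ 0.6191 -0.0026  0.0031] [np.float64(0.9132101199734568), np.float64(0.9132101199734457)]
bar -155.0780007285943
```

```bash
cat >> h.py <<'E'
def plan(segs,g,p=None,Rm=None):
    "segs: (xyz, yaw_deg or None, nrows); prints rounded rows of tool-frame shifts and turns"
    if p is None: s=env.observe(); p=s['ee_pos']; Rm=R.from_euler('xyz',s['tool_rot'])
    p=np.array(p)
    for t,y,n in segs:
        tgt=R.from_euler('xyz',[np.pi,0,np.radians(y)]) if y is not None else Rm
        rows=[]
        dv=(Rm.inv()*tgt).as_rotvec()
        for k in range(n):
            d=Rm.inv().apply((np.array(t)-p)/(n-k)); tv=np.degrees((Rm.inv()*tgt).as_rotvec())/5/(n-k)
            row=[round(x) if n>1 else round(x,1) for x in d*1000]+[round(x,2) for x in tv]+[g]
            p=p+Rm.apply(np.array(row[:3])/1000); Rm=Rm*R.from_rotvec(np.radians(np.array(row[3:6])*5)); rows.append(row)
        print(rows, "->",p)
    return p,Rm
E
python3 - <<'E'
from h import *
plan([((.55,.17,.25),105,16)],1)
E
```

```text
[[-29, -23, -2, np.float64(-0.0), np.float64(0.0), np.float64(0.7), 1], [-31, -21, -2, np.float64(-0.0), np.float64(0.0), np.float64(0.7), 1], [-32, -19, -2, np.float64(-0.0), np.float64(0.0), np.float64(0.7), 1], [-33, -17, -2, np.float64(-0.0), np.float64(0.0), np.float64(0.71), 1], [-34, -15, -2, np.float64(-0.0), np.float64(0.0), np.float64(0.7), 1], [-35, -13, -2, np.float64(-0.0), np.float64(0.0), np.float64(0.71), 1], [-35, -11, -2, np.float64(-0.0), np.float64(0.0), np.float64(0.7), 1], [-36, -8, -2, np.float64(-0.0), np.float64(0.0), np.float64(0.71), 1], [-36, -6, -3, np.float64(-0.0), np.float64(0.0), np.float64(0.7), 1], [-37, -4, -2, np.float64(-0.0), np.float64(0.0), np.float64(0.71), 1], [-37, -2, -3, np.float64(-0.0), np.float64(0.0), np.float64(0.7), 1], [-37, 1, -2, np.float64(-0.0), np.float64(0.0), np.float64(0.71), 1], [-36, 3, -3, np.float64(-0.0), np.float64(0.0), np.float64(0.7), 1], [-36, 5, -2, np.float64(-0.0), np.float64(0.0), np.float64(0.71), 1], [-36, 7, -3, np.float64(-0.0), np.float64(0.0), np.float64(0.7), 1], [-36, 9, -2, np.float64(-0.01), np.float64(0.01), np.float64(0.71), 1]] -> [0.5496 0.1698 0.2497]
```

arm_command:
  motion:
    - [-29,-23,-2,0,0,0.7,1]
    - [-31,-21,-2,0,0,0.7,1]
    - [-32,-19,-2,0,0,0.7,1]
    - [-33,-17,-2,0,0,0.7,1]
    - [-34,-15,-2,0,0,0.7,1]
    - [-35,-13,-2,0,0,0.7,1]
    - [-35,-11,-2,0,0,0.7,1]
    - [-36,-8,-2,0,0,0.7,1]
    - [-36,-6,-3,0,0,0.7,1]
    - [-37,-4,-2,0,0,0.7,1]
    - [-37,-2,-3,0,0,0.7,1]
    - [-37,1,-2,0,0,0.7,1]
    - [-36,3,-3,0,0,0.7,1]
    - [-36,5,-2,0,0,0.7,1]
    - [-36,7,-3,0,0,0.7,1]
    - [-36,9,-2,0,0,0.7,1]
    - [0,0,0,0,0,0,1]
    - [0,0,0,0,0,0,1]

```text
t: 1.9
ee_pos: [0.5508, 0.1704, 0.2496]
tool_rot: [-3.141, -0.0, 1.837]
wrist_force: [-0.0, 0.5, -0.6]
grip_width: 0.0911
grasp_force: 0.0
```

```bash
python3 - <<'E'
from h import *
c,im=shot("wrist","w1.png")
np.save("w1.npy",c[1])
s=env.observe();print(s['t'],s['ee_pos'],s['tool_rot'],s['joint_positions'])
plan([((.50,-.16,.27),75,13)],1)
E
```

```text
1.95 [0.5504 0.171  0.2496] [-3.1409 -0.0001  1.8386] [ 0.2608  0.1433  1.9653  0.0001  1.0337 -0.0072]
[[-24, -10, -2, np.float64(-0.0), np.float64(0.0), np.float64(0.47), 1], [-24, -10, -2, np.float64(-0.0), np.float64(0.0), np.float64(0.47), 1], [-24, -9, -1, np.float64(-0.0), np.float64(0.0), np.float64(0.47), 1], [-25, -7, -2, np.float64(-0.0), np.float64(0.0), np.float64(0.47), 1], [-25, -7, -1, np.float64(-0.0), np.float64(0.0), np.float64(0.47), 1], [-25, -5, -2, np.float64(-0.0), np.float64(0.0), np.float64(0.46), 1], [-25, -4, -1, np.float64(-0.0), np.float64(0.0), np.float64(0.47), 1], [-26, -4, -2, np.float64(-0.0), np.float64(0.0), np.float64(0.46), 1], [-26, -2, -1, np.float64(-0.0), np.float64(0.0), np.float64(0.47), 1], [-25, -1, -2, np.float64(-0.0), np.float64(0.0), np.float64(0.46), 1], [-26, -1, -1, np.float64(-0.0), np.float64(0.0), np.float64(0.47), 1], [-26, 1, -2, np.float64(-0.0), np.float64(0.0), np.float64(0.46), 1], [-25, 1, -1, np.float64(-0.01), np.float64(0.0), np.float64(0.47), 1]] -> [ 0.4996 -0.1599  0.2697]
```

View pics/w1.png

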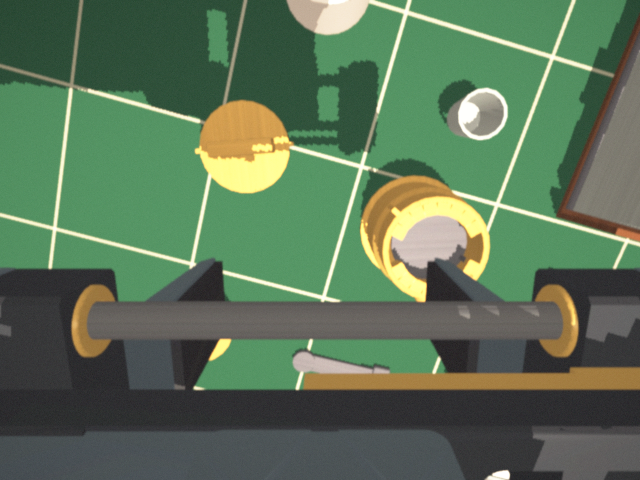

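The wrist view shows the lid at (245,146) with its bar about horizontal at row 146, the caddy mouth at (437,245), and the jigger at (483,113). The gripper hides rows below about 265.

```bash
python3 - <<'E'
from h import *
plan([((.52,-.20,.25),75,14),((.52,-.28,.27),75,4)],1)
E
```

```text
[[-25, -9, 0, np.float64(-0.0), np.float64(0.0), np.float64(0.43), 1], [-25, -8, 0, np.float64(-0.0), np.float64(0.0), np.float64(0.43), 1], [-26, -7, 0, np.float64(-0.0), np.float64(0.0), np.float64(0.43), 1], [-26, -6, 0, np.float64(-0.0), np.float64(0.0), np.float64(0.43), 1], [-26, -5, 0, np.float64(-0.0), np.float64(0.0), np.float64(0.43), 1], [-26, -4, 0, np.float64(-0.0), np.float64(0.0), np.float64(0.44), 1], [-26, -3, 0, np.float64(-0.0), np.float64(0.0), np.float64(0.43), 1], [-27, -3, 0, np.float64(-0.0), np.float64(0.0), np.float64(0.44), 1], [-27, -1, 0, np.float64(-0.0), np.float64(0.0), np.float64(0.43), 1], [-27, 0, 0, np.float64(-0.0), np.float64(0.0), np.float64(0.44), 1], [-26, 0, 0, np.float64(-0.0), np.float64(0.0), np.float64(0.43), 1], [-27, 2, 0, np.float64(-0.0), np.float64(0.0), np.float64(0.44), 1], [-26, 2, 0, np.float64(-0.0), np.float64(0.0), np.float64(0.43), 1], [-26, 4, 0, np.float64(-0.01), np.float64(0.0), np.float64(0.44), 1]] -> [ 0.5205 -0.1998  0.2496]
[[-19, 5, -5, np.float64(0.0), np.float64(0.0), np.float64(-0.0), 1], [-20, 5, -5, np.float64(0.0), np.float64(0.0), np.float64(-0.0), 1], [-19, 5, -5, np.float64(0.0), np.float64(0.0), np.float64(-0.0), 1], [-20, 5, -5, np.float64(0.0), np.float64(0.0), np.float64(-0.0), 1]] -> [ 0.5196 -0.2803  0.2697]
```

arm_command:
  motion:
    - [-25,-9,0,0,0,0.43,1]
    - [-25,-8,0,0,0,0.43,1]
    - [-26,-7,0,0,0,0.43,1]
    - [-26,-6,0,0,0,0.43,1]
    - [-26,-5,0,0,0,0.43,1]
    - [-26,-4,0,0,0,0.44,1]
    - [-26,-3,0,0,0,0.43,1]
    - [-27,-3,0,0,0,0.44,1]
    - [-27,-1,0,0,0,0.43,1]
    - [-27,0,0,0,0,0.44,1]
    - [-26,0,0,0,0,0.43,1]
    - [-27,2,0,0,0,0.44,1]
    - [-26,2,0,0,0,0.43,1]
    - [-26,4,0,0,0,0.44,1]
    - [0,0,0,0,0,0,1]
    - [0,0,0,0,0,0,1]

```text
t: 3.55
ee_pos: [0.5207, -0.1991, 0.2497]
tool_rot: [-3.141, -0.0, 1.31]
wrist_force: [-0.4, 0.3, -0.0]
grip_width: 0.091
grasp_force: 0.0
```

```bash
python3 - <<'E'
from h import *
c,im=shot("wrist","w2.png"); np.save("w2.npy",c[1])
E
```

arm_command:
  motion:
    - [-19,5,-5,0,0,0,1]
    - [-20,5,-5,0,0,0,1]
    - [-19,5,-5,0,0,0,1]
    - [-20,5,-5,0,0,0,1]
    - [0,0,0,0,0,0,1]
    - [0,0,0,0,0,0,1]

```text
t: 4.2
ee_pos: [0.52, -0.2793, 0.2697]
tool_rot: [-3.141, -0.0, 1.309]
wrist_force: [-0.3, -0.2, -0.1]
grip_width: 0.0912
grasp_force: 0.0
```

```bash
python3 - <<'E'
from h import *
c,im=shot("wrist","w3.png"); np.save("w3.npy",c[1])
a=cv2.imread("pics/w2.png");cv2.imwrite("pics/w23.png",np.vstack([a[:300],im[:300]]))
E
```

```text
(no output)
```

View pics/w23.png

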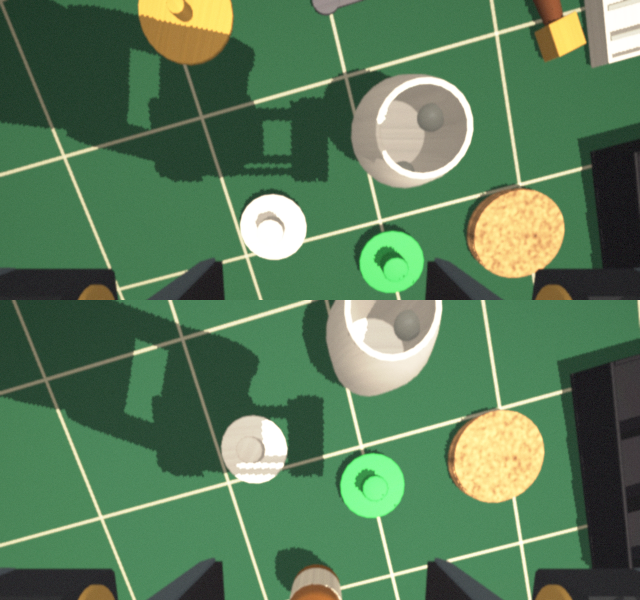

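In w2 (upper half) the cap disc is at (273,227) and the shaker rim at (427,122). In w3 (lower half, minus 300 rows) the cap is at (254,149). The green look-alike is at (391,262) in w2.

```bash
python3 - <<'E'
from h import *
def C(n): return (imaging.camera_info("wrist"),np.load(n+".npy"))
def disc(n,box):
    im=cv2.imread(f"pics/{n}.png") ; x0,y0,x1,y1=box
    hsv=cv2.cvtColor(im[y0:y1,x0:x1],cv2.COLOR_BGR2HSV)
    m=((hsv[...,1]<70)&(hsv[...,2]>70)).astype(np.uint8)
    cs,_=cv2.findContours(m,cv2.RETR_EXTERNAL,cv2.CHAIN_APPROX_NONE); c=max(cs,key=cv2.contourArea)
    e=cv2.fitEllipse(cv2.convexHull(c)); return np.array(e[0])+[x0,y0],e[1]
c2,c3=C("w2"),C("w3")
a,ea=disc("w2",(235,187,315,268)); b,eb=disc("w3",(215,110,293,190))
print(a,ea,b,eb,tri([ray(c2,a),ray(c3,b)]),plane(c2,a,.02),plane(c3,b,.02))
# shaker rim: bright ring in w2
im=cv2.imread("pics/w2.png"); m=(im.min(2)>225).astype(np.uint8); m[:, :370]=0; m[:,480:]=0; m[200:]=0
cs,_=cv2.findContours(m,cv2.RETR_EXTERNAL,cv2.CHAIN_APPROX_NONE); c=max(cs,key=cv2.contourArea); e=cv2.fitEllipse(cv2.convexHull(c)); print("rim",e)
it=cv2.imread("pics/top0.png"); t=cam("top"); g=it[225:280,355:405]; m=(g.min(2)>150).astype(np.uint8)
cs,_=cv2.findContours(m,cv2.RETR_EXTERNAL,cv2.CHAIN_APPROX_NONE); c=max(cs,key=cv2.contourArea); et=cv2.fitEllipse(cv2.convexHull(c)); pt=np.array(et[0])+[355,225]; print("toprim",pt,et)
print(plane(c2,e[0],.15),plane(t,pt,.15),tri([ray(c2,e[0]),ray(t,pt)]))
E
```

```text
[267.6392 230.9123] (72.14625549316406, 89.4815444946289) [246.065  153.0229] (73.5431900024414, 93.05436706542969) (array([ 0.4588, -0.2   ,  0.0243]), [np.float64(1.0567134449473863), np.float64(1.0567134449472595)]) [ 0.4591 -0.2007  0.02  ] [ 0.4569 -0.1998  0.02  ]
rim ((423.8826904296875, 127.66513061523438), (95.32861328125, 102.85673522949219), 23.64813804626465)
toprim [381.834 245.718] ((26.83404541015625, 20.717988967895508), (27.43407440185547, 28.606218338012695), 106.8985595703125)
[ 0.6034 -0.1398  0.15  ] [ 0.6028 -0.1412  0.15  ] (array([ 0.5995, -0.1396,  0.1664]), [np.float64(0.13663999702793744), np.float64(0.13663999702787646)])
```

```bash
python3 - <<'E'
from h import *
def C(n): return (imaging.camera_info("wrist"),np.load(n+".npy"))
c2,c3=C("w2"),C("w3"); out=[]
for n,p in (("w2",(273,227)),("w3",(254,149))):
    g=cv2.imread(f"pics/{n}.png"); h=cv2.cvtColor(g,cv2.COLOR_BGR2HSV)
    m=((h[...,1]<90)&(h[...,2]>60)).astype(np.uint8)*255; k=cv2.getStructuringElement(2,(17,17)); m=cv2.morphologyEx(m,cv2.MORPH_OPEN,k)
    x,y=p; m=m[y-50:y+50,x-50:x+50]
    cs,_=cv2.findContours(m,0,1); c=max(cs,key=cv2.contourArea); e=cv2.fitEllipse(c); q=np.array(e[0])+[x-50,y-50]; print(q,e[1]); out.append(q)
print(tri([ray(c2,out[0]),ray(c3,out[1])]),plane(c2,out[0],.02),plane(c3,out[1],.02))
s=cam("scene"); t=cam("top")
g=cv2.imread("pics/scene0.png")[195:255,220:285]; cv2.imwrite("pics/crop.png",cv2.resize(g,None,fx=4,fy=4,interpolation=2))
g=cv2.imread("pics/w1.png")[165:305,350:500]; g=cv2.resize(g,None,fx=4,fy=4,interpolation=2)
g2=cv2.resize(cv2.imread("pics/scene0.png")[215:255,395:470],None,fx=3,fy=3)
cv2.imwrite("pics/caddy.png",g)
r=(423.9,127.7),(381.8,245.7),(250,222.5)
print(tri([ray(c2,r[0]),ray(t,r[1]),ray(s,r[2])]))
E
```

```text
[272.0588 226.7539] (67.05876922607422, 70.208984375)
[252.8963 149.0859] (68.6837387084961, 70.3082275390625)
(array([ 0.4647, -0.1978,  0.0193]), [np.float64(0.11200238860460329), np.float64(0.11200238860453117)]) [ 0.4647 -0.1977  0.02  ] [ 0.4649 -0.1979  0.02  ]
(array([ 0.604 , -0.1398,  0.1457]), [np.float64(0.42056915077867935), np.float64(1.703733242009898), np.float64(1.77616137255871)])
```

View pics/caddy.png

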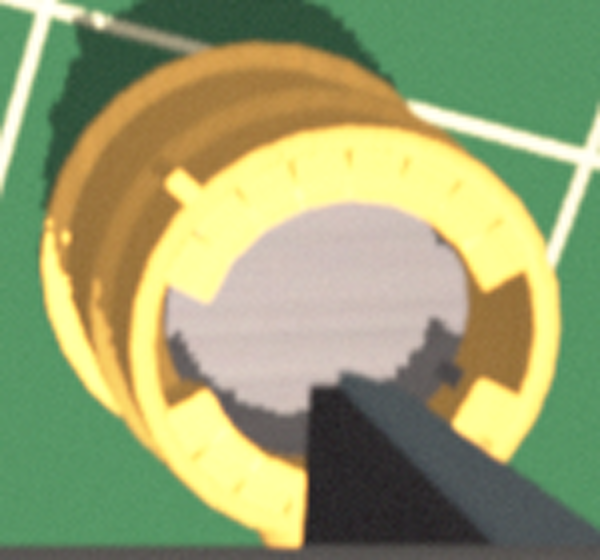

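The crop shows the caddy mouth centred near crop (348,340) (×4, offset 350,165). The notches are at left (211,345) and right (486,335), the 135° rib at (183,187), and the spring housing at (285,540), so caddy +x is about the tool's +y of that view. The cap's measured disc-top height of 19.3 mm agrees with the text.

```bash
python3 - <<'E'
from h import *
c1=(imaging.camera_info("wrist"),np.load("w1.npy"))
f=lambda x,y:plane(c1,(350+(x+.5)/4-.5,165+(y+.5)/4-.5),.095)
l,r,rib=f(211.5,345.5),f(486,335),f(183,187); c=(l+r)/2
an=lambda v:np.degrees(np.arctan2(v[1],v[0]))
print(c,np.linalg.norm(r-l),an(r-l),an(rib-c)-135,np.linalg.norm(rib-c), f(346,335))
p,Rm=plan([((.4647,-.1978,.10),75,8),((.4647,-.1978,.024),75,5)],.6)
E
```

```text
[0.6471 0.178  0.095 ] 0.057963975115676254 17.506298002241408 18.280715718071292 0.04894775968767306 [0.6462 0.1789 0.095 ]
[[8, -9, 21, np.float64(-0.0), np.float64(-0.0), np.float64(0.0), 0.6], [8, -9, 21, np.float64(-0.0), np.float64(-0.0), np.float64(0.0), 0.6], [8, -9, 21, np.float64(-0.0), np.float64(-0.0), np.float64(0.0), 0.6], [8, -9, 21, np.float64(-0.0), np.float64(-0.0), np.float64(0.0), 0.6], [8, -10, 21, np.float64(-0.0), np.float64(-0.0), np.float64(0.0), 0.6], [8, -9, 22, np.float64(-0.0), np.float64(-0.0), np.float64(0.0), 0.6], [8, -10, 21, np.float64(-0.0), np.float64(-0.0), np.float64(0.0), 0.6], [8, -9, 22, np.float64(-0.01), np.float64(-0.0), np.float64(0.01), 0.6]] -> [ 0.4648 -0.1981  0.0997]
[[0, 0, 15, np.float64(0.0), np.float64(-0.0), np.float64(-0.0), 0.6], [0, 0, 15, np.float64(0.0), np.float64(-0.0), np.float64(-0.0), 0.6], [0, 0, 15, np.float64(0.0), np.float64(-0.0), np.float64(-0.0), 0.6], [0, 0, 15, np.float64(0.0), np.float64(-0.0), np.float64(-0.0), 0.6], [0, 0, 16, np.float64(0.0), np.float64(-0.0), np.float64(-0.0), 0.6]] -> [ 0.4648 -0.198   0.0237]
```

arm_command:
  motion:
    - [8,-9,21,0,0,0,0.6]
    - [8,-9,21,0,0,0,0.6]
    - [8,-9,21,0,0,0,0.6]
    - [8,-9,21,0,0,0,0.6]
    - [8,-10,21,0,0,0,0.6]
    - [8,-9,22,0,0,0,0.6]
    - [8,-10,21,0,0,0,0.6]
    - [8,-9,22,0,0,0,0.6]
    - [0,0,15,0,0,0,0.6]
    - [0,0,15,0,0,0,0.6]
    - [0,0,15,0,0,0,0.6]
    - [0,0,15,0,0,0,0.6]
    - [0,0,15,0,0,0,0.6]
    - [0,0,0,0,0,0,0.6]
    - [0,0,0,0,0,0,0.6]

```text
t: 5.75
ee_pos: [0.4649, -0.1992, 0.0248]
tool_rot: [-3.141, -0.0, 1.309]
wrist_force: [-1.0, -0.2, 0.1]
grip_width: 0.0547
grasp_force: 0.0
```

arm_command:
  motion:
    - [0,0,0,0,0,0,0.1]
    - [0,0,0,0,0,0,0.1]
    - [0,0,0,0,0,0,0.1]
    - [0,0,0,0,0,0,0.1]
    - [0,0,0,0,0,0,0.1]
    - [0,0,0,0,0,0,0.1]
  newtons: 25

```text
t: 6.35
ee_pos: [0.4652, -0.1995, 0.0252]
tool_rot: [3.141, 0.0, 1.309]
wrist_force: [-0.1, 0.8, 6.5]
grip_width: 0.0253
grasp_force: 25.0
```

```bash
python3 - <<'E'
from h import *
p,Rm=plan([((.4652,-.1995,.225),None,5),((.6037,-.1410,.225),75,6),((.6037,-.1410,.187),75,2)],.1)
E
```

```text
[[0, 0, -40, np.float64(0.0), np.float64(0.0), np.float64(0.0), 0.1], [0, 0, -40, np.float64(0.0), np.float64(0.0), np.float64(0.0), 0.1], [0, 0, -40, np.float64(0.0), np.float64(0.0), np.float64(0.0), 0.1], [0, 0, -40, np.float64(0.0), np.float64(0.0), np.float64(0.0), 0.1], [0, 0, -40, np.float64(0.0), np.float64(0.0), np.float64(0.0), 0.1]] -> [ 0.4652 -0.1995  0.2252]
[[15, 20, 0, np.float64(0.0), np.float64(0.0), np.float64(-0.0), 0.1], [15, 20, 0, np.float64(0.0), np.float64(0.0), np.float64(-0.0), 0.1], [16, 20, 0, np.float64(0.0), np.float64(0.0), np.float64(-0.0), 0.1], [15, 20, 0, np.float64(0.0), np.float64(0.0), np.float64(-0.0), 0.1], [16, 19, 0, np.float64(0.0), np.float64(0.0), np.float64(-0.0), 0.1], [15, 20, 0, np.float64(0.01), np.float64(0.0), np.float64(-0.0), 0.1]] -> [ 0.6039 -0.1415  0.2252]
[[0, 0, 19, np.float64(-0.0), np.float64(0.0), np.float64(-0.0), 0.1], [0, 0, 19, np.float64(-0.0), np.float64(0.0), np.float64(-0.0), 0.1]] -> [ 0.6039 -0.1415  0.1872]
```

arm_command:
  motion:
    - [0,0,-20,0,0,0,0.1]
    - [0,0,-40,0,0,0,0.1]
    - [0,0,-40,0,0,0,0.1]
    - [0,0,-40,0,0,0,0.1]
    - [0,0,-40,0,0,0,0.1]
    - [0,0,-20,0,0,0,0.1]
    - [9,12,0,0,0,0,0.1]
    - [9,12,0,0,0,0,0.1]
    - [9,12,0,0,0,0,0.1]
    - [9,12,0,0,0,0,0.1]
    - [9,12,0,0,0,0,0.1]
    - [9,12,0,0,0,0,0.1]
    - [9,12,0,0,0,0,0.1]
    - [9,12,0,0,0,0,0.1]
    - [9,12,0,0,0,0,0.1]
    - [10,11,0,0,0,0,0.1]
    - [0,0,13,0,0,0,0.1]
    - [0,0,13,0,0,0,0.1]
    - [0,0,0,0,0,0,0.1]
    - [0,0,0,0,0,0,0.1]

```text
t: 8.35
ee_pos: [0.6028, -0.1425, 0.1982]
tool_rot: [-3.14, -0.0, 1.308]
wrist_force: [0.9, -0.8, -0.1]
grip_width: 0.0249
grasp_force: 25.0
```

```bash
python3 - <<'E'
from h import *
s=env.observe(); print(s['ee_pos'],s['wrist_force'],s['grip_width'])
_,a=shot("scene","s1.png"); _,b=shot("top","t1.png"); _,w=shot("wrist","w4.png")
a=cv2.resize(a[170:300,190:320],None,fx=3,fy=3,interpolation=2); w=w[:390,150:540]
cv2.imwrite("pics/chk.png",np.hstack([a,w]))
E
```

```text
[ 0.6028 -0.1425  0.1982] [ 0.8719 -0.7554 -0.0654] 0.02491118991581103
```

View pics/chk.png

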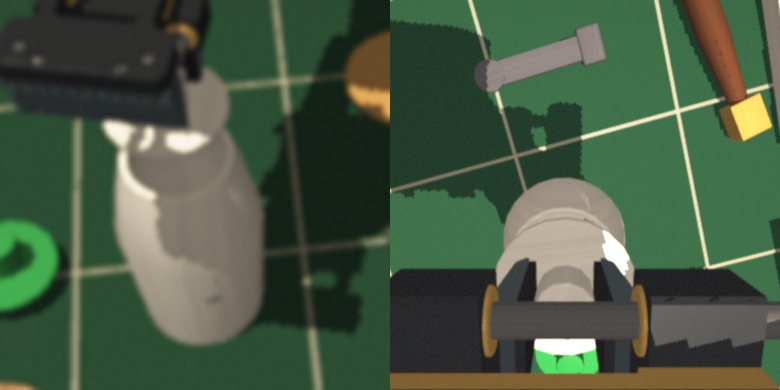

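```bash
python3 - <<'E'
from h import *
s=cam("scene"); print(proj(s,(.6031,-.1412,.19)),proj(s,(.604,-.1398,.15)),proj(s,(.604,-.1298,.15)))
d=cv2.absdiff(cv2.imread("pics/s1.png"),cv2.imread("pics/scene0.png"))
# disc extents near expected rows in s1
im=cv2.imread("pics/s1.png"); h=cv2.cvtColor(im,cv2.COLOR_BGR2HSV)
for r in range(203,232,2):
    row=np.where((h[r,215:285,1]<60)&(h[r,215:285,2]>70))[0]+215; print(r,row.min(),row.max())
E
```

```text
[244.6707 205.2963] [248.6373 220.9494] [254.6114 220.3504]
203 251 266
205 252 266
207 252 266
209 215 265
211 224 264
213 224 265
215 225 266
217 227 267
219 229 269
221 229 270
223 229 270
225 228 271
227 228 272
229 228 273
231 228 274
```

arm_command:
  motion:
    - [2,0,4,0,0,0,0.1]
    - [0,0,7,0,0,0,0.1]
    - [0,0,7,0,0,0,0.1]
    - [0,0,7,0,0,0,0.1]
    - [0,0,7,0,0,0,0.1]
    - [0,0,0,0,0,0,0.1]
    - [0,0,0,0,0,0,0.1]

```text
t: 9.2
ee_pos: [0.604, -0.1404, 0.1667]
tool_rot: [-3.141, -0.0, 1.309]
wrist_force: [0.1, -0.1, -0.5]
grip_width: 0.0252
grasp_force: 25.0
```

arm_command:
  motion:
    - [0,0,2,0,0,0,0.1]
    - [0,0,2,0,0,0,0.1]
    - [0,0,1,0,0,0,0.1]
    - [0,0,0,0,0,0,0.1]
    - [0,0,0,0,0,0,0.1]

```text
t: 9.7
ee_pos: [0.604, -0.1404, 0.162]
tool_rot: [3.142, 0.0, 1.309]
wrist_force: [0.3, -0.6, -2.0]
grip_width: 0.025
grasp_force: 25.0
```

arm_command:
  motion:
    - [0,0,1,0,0,0,0.1]
    - [0,0,0.5,0,0,0,0.1]
    - [0,0,0,0,0,0,0.1]
    - [0,0,0,0,0,0,0.1]

```text
t: 10.1
ee_pos: [0.6043, -0.1405, 0.1611]
tool_rot: [3.141, 0.0, 1.309]
wrist_force: [-1.6, -0.1, 6.0]
grip_width: 0.0255
grasp_force: 25.0
```

Seated (+6 N). I'll open and retreat.

arm_command:
  motion:
    - [0,0,0,0,0,0,0.5]
    - [0,0,0,0,0,0,0.5]
    - [0,0,0,0,0,0,0.5]
    - [0,0,0,0,0,0,0.5]
    - [0,0,-10,0,0,0,0.5]
    - [0,0,-30,0,0,0,0.5]
    - [0,0,-40,0,0,0,0.5]
    - [0,0,-20,0,0,0,0.5]
    - [0,0,0,0,0,0,0.5]

```text
t: 11.0
ee_pos: [0.6057, -0.1408, 0.2645]
tool_rot: [3.136, -0.0, 1.309]
wrist_force: [-0.3, 1.0, -0.0]
grip_width: 0.0459
grasp_force: 0.0
```

```bash
python3 - <<'E'
from h import *
an=lambda v:np.degrees(np.arctan2(v[1],v[0]))
# place views over lid: TCP offset; bar approx along 25 deg
plan([((.55,.10,.25),60,12),((.52,.17,.25),25,6)],.5)
s=env.observe();print(s['t'],s['joint_positions'])
# precise lid bar in w1
c1=(imaging.camera_info("wrist"),np.load("w1.npy"))
g=cv2.imread("pics/w1.png")[85:205,185:305]; cv2.imwrite("pics/lid.png",cv2.resize(g,None,fx=4,fy=4,interpolation=2))
E
```

```text
[[18, -10, 1, np.float64(0.01), np.float64(-0.0), np.float64(0.25), 0.5], [18, -10, 1, np.float64(0.0), np.float64(-0.0), np.float64(0.25), 0.5], [18, -10, 1, np.float64(0.01), np.float64(-0.0), np.float64(0.25), 0.5], [17, -11, 1, np.float64(0.0), np.float64(-0.0), np.float64(0.25), 0.5], [17, -11, 1, np.float64(0.01), np.float64(-0.0), np.float64(0.25), 0.5], [17, -12, 1, np.float64(0.0), np.float64(-0.0), np.float64(0.25), 0.5], [17, -12, 1, np.float64(0.01), np.float64(-0.0), np.float64(0.25), 0.5], [17, -12, 1, np.float64(0.0), np.float64(-0.0), np.float64(0.25), 0.5], [16, -13, 2, np.float64(0.01), np.float64(-0.0), np.float64(0.25), 0.5], [16, -13, 1, np.float64(0.0), np.float64(-0.0), np.float64(0.25), 0.5], [16, -13, 2, np.float64(0.01), np.float64(-0.0), np.float64(0.25), 0.5], [15, -14, 1, np.float64(0.0), np.float64(-0.01), np.float64(0.25), 0.5]] -> [0.5501 0.0998 0.2502]
[[8, -10, 0, np.float64(0.0), np.float64(0.0), np.float64(1.17), 0.5], [6, -11, 0, np.float64(0.0), np.float64(0.0), np.float64(1.17), 0.5], [5, -12, 0, np.float64(0.0), np.float64(0.0), np.float64(1.16), 0.5], [4, -12, 0, np.float64(0.0), np.float64(0.0), np.float64(1.17), 0.5], [3, -12, 0, np.float64(0.0), np.float64(0.0), np.float64(1.16), 0.5], [2, -13, 0, np.float64(0.0), np.float64(0.0), np.float64(1.17), 0.5]] -> [0.5195 0.17   0.2502]
11.0 [-0.266   0.1992  1.8693  0.      1.0675 -0.0039]
```

```bash
python3 - <<'E'
from h import *
plan([((.46,.13,.25),60,14)],.5)
E
```

```text
[[16, -15, 1, np.float64(0.0), np.float64(-0.0), np.float64(0.21), 0.5], [16, -15, 1, np.float64(0.0), np.float64(-0.0), np.float64(0.21), 0.5], [15, -16, 1, np.float64(0.01), np.float64(-0.0), np.float64(0.21), 0.5], [15, -16, 1, np.float64(0.0), np.float64(-0.0), np.float64(0.22), 0.5], [15, -16, 1, np.float64(0.01), np.float64(-0.0), np.float64(0.21), 0.5], [15, -16, 1, np.float64(0.0), np.float64(-0.0), np.float64(0.22), 0.5], [14, -17, 1, np.float64(0.01), np.float64(-0.0), np.float64(0.21), 0.5], [14, -17, 1, np.float64(0.0), np.float64(-0.0), np.float64(0.22), 0.5], [14, -17, 1, np.float64(0.01), np.float64(-0.0), np.float64(0.21), 0.5], [13, -18, 1, np.float64(0.0), np.float64(-0.0), np.float64(0.22), 0.5], [13, -18, 1, np.float64(0.01), np.float64(-0.0), np.float64(0.21), 0.5], [12, -18, 1, np.float64(0.0), np.float64(-0.0), np.float64(0.22), 0.5], [12, -18, 1, np.float64(0.01), np.float64(-0.0), np.float64(0.21), 0.5], [12, -19, 1, np.float64(0.0), np.float64(-0.01), np.float64(0.22), 0.5]] -> [0.4596 0.1301 0.2499]
```

arm_command:
  motion:
    - [16,-15,1,0,0,0.21,0.5]
    - [16,-15,1,0,0,0.21,0.5]
    - [15,-16,1,0,0,0.21,0.5]
    - [15,-16,1,0,0,0.21,0.5]
    - [15,-16,1,0,0,0.21,0.5]
    - [15,-16,1,0,0,0.21,0.5]
    - [14,-17,1,0,0,0.22,0.5]
    - [14,-17,1,0,0,0.22,0.5]
    - [14,-17,1,0,0,0.22,0.5]
    - [13,-18,1,0,0,0.22,0.5]
    - [13,-18,1,0,0,0.22,0.5]
    - [12,-18,1,0,0,0.22,0.5]
    - [12,-18,1,0,0,0.21,0.5]
    - [12,-19,1,0,0,0.21,0.5]
    - [0,0,0,0,0,0,0.5]
    - [0,0,0,0,0,0,0.5]

```text
t: 12.6
ee_pos: [0.4576, 0.1305, 0.2461]
tool_rot: [-3.141, 0.0, 1.048]
wrist_force: [0.0, -0.1, 0.0]
grip_width: 0.0457
grasp_force: 0.0
```

```bash
python3 - <<'E'
from h import *
c,im=shot("wrist","w5.png"); np.save("w5.npy",c[1]); _,t=shot("top","t2.png")
print(proj(c,(.457,.213,.021)),proj(c,(.647,.178,.095)))
im2=cv2.imread("pics/w1.png")
up=lambda g:cv2.resize(g,(390,390),interpolation=2)
def crop(g,p,r=65):
    x,y=map(int,p); x=min(max(x,r),640-r);y=min(max(y,r),480-r);print("off",x-r,y-r); return up(g[y-r:y+r,x-r:x+r])
a=crop(im,proj(c,(.457,.213,.021))); b=crop(im,proj(c,(.647,.178,.095)))
cv2.imwrite("pics/c5.png",np.hstack([a,b]))
E
```

```text
[281.9849 141.6816] [513.2677  51.0814]
off 216 76
off 448 0
```

View pics/c5.png

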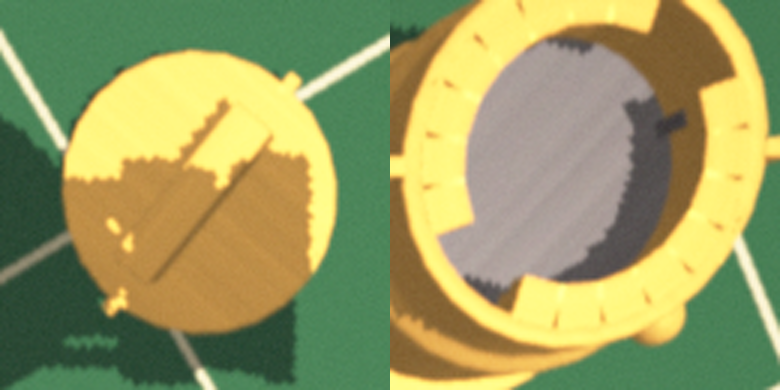

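The left half shows the lid disc centred at crop (200,192) with pips at (291,83) and (114,302). The right half shows notch inner corners at (653,31)/(701,92) and (472,225)/(522,278), and ribs at (397,165) and (772,148), with the housing at (660,320).

```bash
python3 - <<'E'
from h import *
an=lambda v:np.degrees(np.arctan2(v[1],v[0]))
i=imaging.camera_info("wrist"); c1=(i,np.load("w1.npy")); c5=(i,np.load("w5.npy")); t=cam("top"); sc=cam("scene")
L=lambda x,y:np.array([216+(x+.5)/3-.5,76+(y+.5)/3-.5]); K=lambda x,y:np.array([448+(x-390+.5)/3-.5,(y+.5)/3-.5])
# lid disc ellipse by brass mask (hue) in w1 and w5
def brass(n,box):
    x0,y0,x1,y1=box; h=cv2.cvtColor(cv2.imread(f"pics/{n}.png")[y0:y1,x0:x1],cv2.COLOR_BGR2HSV)
    m=((h[...,0]<32)&(h[...,1]>110)).astype(np.uint8); m=cv2.morphologyEx(m,cv2.MORPH_OPEN,cv2.getStructuringElement(2,(15,15)))
    cs,_=cv2.findContours(m,0,1); e=cv2.fitEllipse(max(cs,key=cv2.contourArea)); return np.array(e[0])+[x0,y0],e[1]
a,b=brass("w1",(185,85,305,205)),brass("w5",(222,80,345,202)); print(a,b)
print("lid tri",tri([ray(c1,a[0]),ray(c5,b[0])]),plane(c1,a[0],.02),plane(c5,b[0],.02))
p,q=plane(c5,L(291,83),.019),plane(c5,L(114,302),.019); print("pips",(p+q)/2,np.linalg.norm(p-q),an(p-q))
for u,v in (((222,98),(108,235)),((272,137),(153,282))):
    print("bar edge",an(plane(c5,L(*u),.045)-plane(c5,L(*v),.045)), plane(c5,L(*u),.045),plane(c5,L(*v),.045))
# caddy
n1=(K(653,31)+K(701,92))/2; n2=(K(472,225)+K(522,278))/2; cc=(n1+n2)/2
c1p=np.array([350+349/4,165+340.2/4])
print("caddy tri",tri([ray(c1,c1p),ray(c5,cc)]),plane(c1,c1p,.095),plane(c5,cc,.095))
P=lambda x,y:plane(c5,K(x,y),.095)
n=(P(653,31)+P(701,92))/2-(P(472,225)+P(522,278))/2; r=P(772,148)-P(397,165)
print("notch ang",an(n),np.linalg.norm(n),"rib->yaw",an(r)+45,np.linalg.norm(r),(P(772,148)+P(397,165))/2)
E
```

```text
(array([238.7942, 130.9776]), (58.19520950317383, 86.18988800048828)) (array([281.8314, 139.6528]), (90.21597290039062, 94.27914428710938))
lid tri (array([0.4538, 0.221 , 0.023 ]), [np.float64(7.636537660152508), np.float64(7.636537660152625)]) [0.4489 0.2273 0.02  ] [0.4578 0.2148 0.02  ]
pips [0.4578 0.2137 0.019 ] 0.090380858680272 19.351316320250092
bar edge 18.17761366531695 [0.4799 0.2326 0.045 ] [0.4293 0.216  0.045 ]
bar edge 19.08219168422969 [0.4871 0.2157 0.045 ] [0.4337 0.1972 0.045 ]
caddy tri (array([0.6487, 0.1773, 0.0915]), [np.float64(0.1595965338570891), np.float64(0.15959653385717307)]) [0.6476 0.1778 0.095 ] [0.6468 0.1775 0.095 ]
notch ang 17.499295543387284 0.059230219697883564 rib->yaw 17.4221353351883 0.09309791148759061 [0.6462 0.1778 0.095 ]
```

```bash
python3 - <<'E'
from h import *
i=imaging.camera_info("wrist"); c1=(i,np.load("w1.npy")); c5=(i,np.load("w5.npy"))
print(tri([ray(c1,(245,146.5)),ray(c5,(281.8,139.6))]),plane(c1,(245,146.5),.021))
plan([((.4578,.2142,.10),19,10),((.4578,.2142,.026),19,5)],.5)
E
```

```text
(array([0.4579, 0.2147, 0.0208]), [np.float64(0.12971261991427435), np.float64(0.12971261991415303)]) [0.4581 0.2146 0.021 ]
[[7, -4, 15, np.float64(-0.0), np.float64(0.0), np.float64(0.82), 0.5], [7, -5, 15, np.float64(-0.0), np.float64(0.0), np.float64(0.82), 0.5], [7, -5, 15, np.float64(-0.0), np.float64(0.0), np.float64(0.82), 0.5], [6, -6, 14, np.float64(-0.0), np.float64(0.0), np.float64(0.82), 0.5], [6, -6, 15, np.float64(-0.0), np.float64(0.0), np.float64(0.82), 0.5], [5, -7, 14, np.float64(0.0), np.float64(0.0), np.float64(0.82), 0.5], [5, -7, 15, np.float64(0.0), np.float64(0.0), np.float64(0.82), 0.5], [4, -7, 14, np.float64(0.0), np.float64(0.0), np.float64(0.82), 0.5], [4, -7, 15, np.float64(0.0), np.float64(0.0), np.float64(0.82), 0.5], [4, -8, 14, np.float64(0.0), np.float64(0.0), np.float64(0.82), 0.5]] -> [0.4582 0.2144 0.1002]
[[0, 0, 15, np.float64(0.0), np.float64(0.0), np.float64(-0.0), 0.5], [0, 0, 15, np.float64(0.0), np.float64(0.0), np.float64(-0.0), 0.5], [0, 0, 15, np.float64(0.0), np.float64(0.0), np.float64(-0.0), 0.5], [0, 0, 15, np.float64(0.0), np.float64(0.0), np.float64(-0.0), 0.5], [0, 0, 14, np.float64(0.0), np.float64(0.0), np.float64(-0.0), 0.5]] -> [0.4582 0.2144 0.0262]
```

Lid height 20.8 mm measured (21 expected).

arm_command:
  motion:
    - [7,-4,15,0,0,0.82,0.5]
    - [7,-5,15,0,0,0.82,0.5]
    - [7,-5,15,0,0,0.82,0.5]
    - [6,-6,14,0,0,0.82,0.5]
    - [6,-6,15,0,0,0.82,0.5]
    - [5,-7,14,0,0,0.82,0.5]
    - [5,-7,15,0,0,0.82,0.5]
    - [4,-7,14,0,0,0.82,0.5]
    - [4,-7,15,0,0,0.82,0.5]
    - [4,-8,14,0,0,0.82,0.5]
    - [0,0,15,0,0,0,0.5]
    - [0,0,15,0,0,0,0.5]
    - [0,0,15,0,0,0,0.5]
    - [0,0,15,0,0,0,0.5]
    - [0,0,8,0,0,0,0.5]
    - [0,0,0,0,0,0,0.5]
    - [0,0,0,0,0,0,0.5]
    - [0,0,0,0,0,0,0.5]

```text
t: 14.5
ee_pos: [0.4585, 0.2151, 0.033]
tool_rot: [-3.142, -0.001, 0.331]
wrist_force: [-0.0, -0.2, -0.2]
grip_width: 0.0456
grasp_force: 0.0
```

arm_command:
  motion:
    - [0,0,6,0,0,0,0.5]
    - [0,0,0,0,0,0,0.5]
    - [0,0,0,0,0,0,0]
    - [0,0,0,0,0,0,0]
    - [0,0,0,0,0,0,0]
    - [0,0,0,0,0,0,0]
    - [0,0,0,0,0,0,0]
    - [0,0,0,0,0,0,0]
  newtons: 50

```text
t: 15.3
ee_pos: [0.4581, 0.2149, 0.0265]
tool_rot: [3.142, -0.0, 0.331]
wrist_force: [-0.7, -0.8, 0.4]
grip_width: 0.0138
grasp_force: 50.0
```

```bash
python3 - <<'E'
from h import *
s=env.observe(); print(s['t'],s['ee_pos'],s['tool_rot'],s['grip_width'],s['grasp_force'],s['wrist_force'],s['joint_positions'])
e=s['ee_pos']
p,Rm=plan([((e[0],e[1],.19),19,5),((.6475,.1782,.19),17.5,9),((.6475,.1782,.145),17.5,3)],0)
E
```

```text
15.3 [0.4581 0.2149 0.0265] [ 3.1416 -0.0001  0.3313] 0.01381607049743357 50.000431537628174 [-0.7257 -0.7909  0.4024] [ 0.3926  0.3987  2.1717 -0.0001  0.5711  1.6321]
[[0, 0, -33, np.float64(0.0), np.float64(-0.0), np.float64(-0.0), 0], [0, 0, -33, np.float64(0.0), np.float64(-0.0), np.float64(-0.0), 0], [0, 0, -32, np.float64(0.0), np.float64(-0.0), np.float64(-0.0), 0], [0, 0, -33, np.float64(0.0), np.float64(-0.0), np.float64(-0.0), 0], [0, 0, -32, np.float64(0.0), np.float64(-0.0), np.float64(-0.0), 0]] -> [0.4581 0.2149 0.1895]
[[19, 11, 0, np.float64(0.0), np.float64(-0.0), np.float64(0.03), 0], [19, 11, 0, np.float64(0.0), np.float64(-0.0), np.float64(0.03), 0], [19, 11, 0, np.float64(0.0), np.float64(-0.0), np.float64(0.03), 0], [18, 10, 0, np.float64(0.0), np.float64(-0.0), np.float64(0.03), 0], [19, 10, 0, np.float64(0.0), np.float64(-0.0), np.float64(0.04), 0], [19, 10, 0, np.float64(0.0), np.float64(-0.0), np.float64(0.03), 0], [18, 11, 0, np.float64(0.0), np.float64(-0.0), np.float64(0.04), 0], [19, 10, 0, np.float64(0.0), np.float64(-0.0), np.float64(0.03), 0], [18, 10, 0, np.float64(0.0), np.float64(-0.0), np.float64(0.04), 0]] -> [0.6472 0.1786 0.1895]
[[0, 0, 15, np.float64(0.0), np.float64(-0.0), np.float64(-0.0), 0], [0, 0, 15, np.float64(0.0), np.float64(-0.0), np.float64(-0.0), 0], [0, 0, 15, np.float64(0.0), np.float64(-0.0), np.float64(-0.0), 0]] -> [0.6472 0.1786 0.1445]
```

arm_command:
  motion:
    - [0,0,-20,0,0,0,0]
    - [0,0,-33,0,0,0,0]
    - [0,0,-32,0,0,0,0]
    - [0,0,-33,0,0,0,0]
    - [0,0,-32,0,0,0,0]
    - [0,0,-13,0,0,0,0]
    - [19,11,0,0,0,0.03,0]
    - [19,11,0,0,0,0.03,0]
    - [19,11,0,0,0,0.03,0]
    - [18,10,0,0,0,0.03,0]
    - [19,10,0,0,0,0.04,0]
    - [19,10,0,0,0,0.03,0]
    - [18,11,0,0,0,0.04,0]
    - [19,10,0,0,0,0.03,0]
    - [18,11,0,0,0,0.04,0]
    - [0,0,20,0,0,0,0]
    - [0,0,20,0,0,0,0]
    - [0,0,15,0,0,0,0]
    - [0,0,0,0,0,0,0]
    - [0,0,0,0,0,0,0]

```text
t: 17.3
ee_pos: [0.6473, 0.1777, 0.1343]
tool_rot: [-3.142, 0.001, 0.305]
wrist_force: [-0.0, 0.7, -1.7]
grip_width: 0.0135
grasp_force: 50.0
```

```bash
python3 - <<'E'
from h import *
s=env.observe(); print(s['t'],s['ee_pos'],s['tool_rot'],s['grip_width'],s['wrist_force'])
c,w=shot("wrist","w6.png"); np.save("w6.npy",c[1]); sc,a=shot("scene","s2.png"); t,b=shot("top","t3.png")
up=lambda g,f:cv2.resize(g,None,fx=f,fy=f,interpolation=2)
A=up(a[190:295,385:475],4)[:420,:360]; W=w[:420,130:560]
cv2.imwrite("pics/chk2.png",np.hstack([A,W]))
print(s['ee_pos'], proj(sc,(.647,.1777,.095)),proj(sc,s['ee_pos']-[0,0,.0265]))
plan([((.6473,.1781,.128),17.5,2)],0)
E
```

```text
17.3 [0.6473 0.1777 0.1343] [-3.1416  0.0006  0.3053] 0.013535132865734857 [-0.0215  0.6798 -1.6632]
[0.6473 0.1777 0.1343] [431.5852 240.7419] [433.1793 236.7129]
[[0, 0, 4, np.float64(0.0), np.float64(-0.01), np.float64(-0.0), 0], [-1, 0, 3, np.float64(0.0), np.float64(-0.01), np.float64(-0.0), 0]] -> [0.647  0.1775 0.1284]
```

View pics/chk2.png

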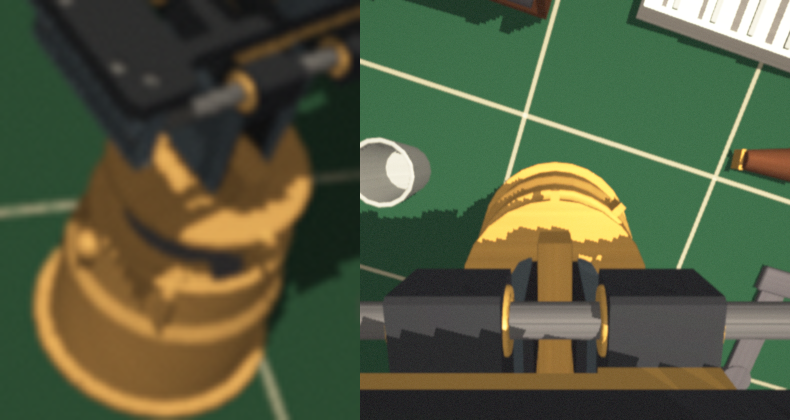

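The lid hovers concentric over the caddy, with the gap visible at crop (185,245), and the bar lies along the tool's x.

arm_command:
  motion:
    - [0,0,5,0,0,0,0]
    - [0,0,4,0,0,0,0]
    - [0,0,4,0,0,0,0]
    - [0,0,4,0,0,0,0]
    - [0,0,3,0,0,0,0]
    - [0,0,0,0,0,0,0]
    - [0,0,0,0,0,0,0]

```text
t: 18.15
ee_pos: [0.6475, 0.1776, 0.1144]
tool_rot: [3.142, 0.0, 0.305]
wrist_force: [0.4, 0.2, -1.4]
grip_width: 0.0136
grasp_force: 50.0
```

arm_command:
  motion:
    - [0,0,3,0,0,0,0]
    - [0,0,2,0,0,0,0]
    - [0,0,2,0,0,0,0]
    - [0,0,1,0,0,0,0]
    - [0,0,0,0,0,0,0]
    - [0,0,0,0,0,0,0]

```text
t: 18.75
ee_pos: [0.6475, 0.1776, 0.1064]
tool_rot: [-3.142, 0.0, 0.305]
wrist_force: [0.2, -0.3, -1.0]
grip_width: 0.0136
grasp_force: 50.0
```

arm_command:
  motion:
    - [0,0,0.6,0,0,0,0]
    - [0,0,0.5,0,0,0,0]
    - [0,0,0,0,0,0,0]
    - [0,0,0,0,0,0,0]

```text
t: 19.15
ee_pos: [0.6475, 0.1776, 0.1055]
tool_rot: [3.142, -0.0, 0.305]
wrist_force: [-1.4, -0.0, 2.3]
grip_width: 0.0134
grasp_force: 50.0
```

arm_command:
  motion:
    - [0,0,0,0,0,0.5,0]
    - [0,0,0,0,0,0.5,0]
    - [0,0,0,0,0,0.5,0]
    - [0,0,0,0,0,0.5,0]
    - [0,0,0,0,0,0.5,0]
    - [0,0,0,0,0,0.5,0]
    - [0,0,0,0,0,0.5,0]
    - [0,0,0,0,0,0.5,0]
    - [0,0,0,0,0,0,0]

```text
t: 20.05
ee_pos: [0.6476, 0.1773, 0.1055]
tool_rot: [3.141, -0.0, -0.044]
wrist_force: [-0.3, -4.0, 2.2]
grip_width: 0.0136
grasp_force: 50.0
```

```bash
python3 - <<'E'
from h import *
s=env.observe(); print(np.degrees(s['tool_rot']),s['ee_pos'],s['ft_torque'],s['wrist_force'],s['joint_positions'])
E
```

```text
[179.978   -0.0203  -2.5457] [0.6476 0.1773 0.1055] [-0.7494  0.177   0.0296] [-0.314  -3.9583  2.2187] [ 0.2327  0.4707  1.8328 -0.0006  0.8378  1.8484]
```

arm_command:
  motion:
    - [0,0,0,0,0,0.5,0]
    - [0,0,0,0,0,0.5,0]
    - [0,0,0,0,0,0.5,0]
    - [0,0,0,0,0,0.5,0]
    - [0,0,0,0,0,0.5,0]
    - [0,0,0,0,0,0.5,0]
    - [0,0,0,0,0,0.5,0]
    - [0,0,0,0,0,0.5,0]
    - [0,0,0,0,0,0.5,0]
    - [0,0,0,0,0,0.5,0]
    - [0,0,0,0,0,0,0]
    - [0,0,0,0,0,0,0]
    - [0,0,0,0,0,0,0]

```text
t: 21.35
ee_pos: [0.6475, 0.1771, 0.1056]
tool_rot: [3.141, -0.0, -0.478]
wrist_force: [-0.8, -6.3, 5.5]
grip_width: 0.014
grasp_force: 50.0
```

```bash
python3 - <<'E'
from h import *
s=env.observe(); print(s['t'],np.degrees(s['tool_rot']),s['ee_pos'],s['ft_torque'],s['wrist_force'],s['grip_width'],s['grasp_force'])
c,w=shot("wrist","w7.png"); np.save("w7.npy",c[1]); _,a=shot("scene","s3.png"); _,b=shot("top","t4.png")
up=lambda g,f:cv2.resize(g,None,fx=f,fy=f,interpolation=2)
A=up(a[190:295,385:475],3); T=up(b[215:320,355:445],3); W=up(w[170:415,200:440],1.285)
print(A.shape,T.shape,W.shape)
cv2.imwrite("pics/chk3.png",np.hstack([A,T,W[:315,:255]]) if W.shape[0]<315 else np.hstack([A[:W.shape[0]],W[:315][:A.shape[0]],T[:W.shape[0]][:,:220]]))
for d in (-45,135):
    g=np.radians(17.5+d); print(d,proj(c,(.647+.051*np.cos(g),.1777+.051*np.sin(g),.095)))
E
```

```text
21.35 [179.9593  -0.021  -27.4153] [0.6475 0.1771 0.1056] [-1.2386  0.4845  0.0965] [-0.8039 -6.307   5.472 ] 0.01396924624230087 50.002790093421936
(315, 270, 3) (315, 270, 3) (315, 308, 3)
-45 [325.5958 179.6673]
135 [325.325  380.5406]
```

View pics/chk3.png

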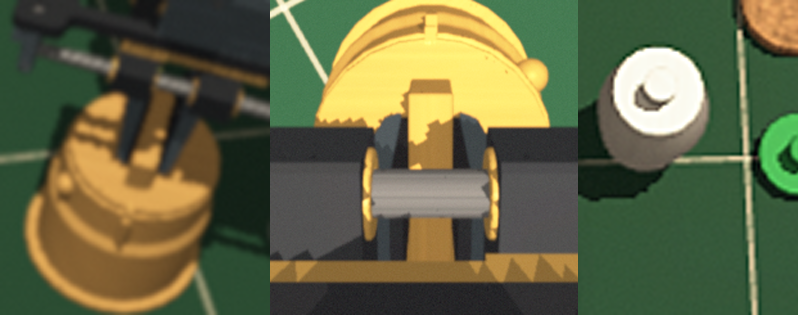

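The bar (crop centre x 430) points straight at the rib (431,25), the lid is seated flat, and the cap sits on the standing shaker. I'm handing in.

```bash
python3 -c "
from plant import env
print(env.close_job())"
```

```text
the job is handed in; nothing more can be done
None
```

The job is handed in: the cap is on the standing shaker and released, and the brass lid is seated and turned 45° clockwise, with its bar at the rib, no click, and still gripped with 50 N.

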